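# Swipe the induction plate up to full heat

### The job

Turn the induction plate under the pot up to full: come down with the closed fingertips on the smallest orange dot at the left end of the grey curved touch strip, then slide them along the strip in one stroke, without lifting off, over every dot in turn to the largest dot at the right end. Press only lightly: the sprung strip should give a little but never be pushed down to its stop, and the pot and everything else on the worktop stay where they are. Finish while holding: the program ends with the fingertips still resting lightly on the largest dot.

Things in the scene. Friction and masses are not known exactly. Their poses are not given: they have to be found in the camera images.
- hob: portable induction plate, black glass top on an aluminium case, 280 mm deep (210 mm of it in front of the origin), 326 mm wide, fixed; the glass is 50 mm above the worktop. Origin at worktop level under the centre of the round heating zone; x points to the back, away from the grey control strip; y to the left; z up
- strip_mid (a point): middle of the top of the grey touch strip: 160 mm in front (-x) of the plate's origin, 62 mm above the worktop. The strip is an arc 30 mm wide, centre line 160 mm from that origin, 46 degrees to either side; flat top 12 mm above the glass. Five raised orange dots on the centre line at -40, -20, 0, 20, 40 degrees (56 mm apart) from left (+y) to right (-y)
- touch_strip (a joint): how far the whole grey strip is pressed down, m: 0 = up, 0.010 = on its stop. It is sprung straight up: about 1.4 N starts it moving, 0.45 N more for each mm, about 6 N at the stop; it comes back when released
- dot_1_top (a point): centre of the top of the smallest of the five orange dots (8 mm across), number 1 from the left: a smooth dome that stands 2 mm above the strip's flat top (64 mm above the worktop when the strip is up) and moves down with it
- dot_2_top (a point): centre of the top of the second of the five orange dots (11 mm across), number 2 from the left: a smooth dome that stands 2 mm above the strip's flat top (64 mm above the worktop when the strip is up) and moves down with it
- dot_3_top (a point): centre of the top of the third of the five orange dots (14 mm across), number 3 from the left: a smooth dome that stands 2 mm above the strip's flat top (64 mm above the worktop when the strip is up) and moves down with it
- dot_4_top (a point): centre of the top of the fourth of the five orange dots (17 mm across), number 4 from the left: a smooth dome that stands 2 mm above the strip's flat top (64 mm above the worktop when the strip is up) and moves down with it
- dot_5_top (a point): centre of the top of the largest of the five orange dots (20 mm across), number 5 from the left: a smooth dome that stands 2 mm above the strip's flat top (64 mm above the worktop when the strip is up) and moves down with it
- pot: loose open pot on the heating zone, 124 mm across, 75 mm tall (top about 125 mm above the worktop); origin under it; only a bystander
- used_mug: white mug with grey spots, 82 mm across and 91 mm tall, with a side handle; origin under it; loose bystander
- lemon: yellow lemon, 83x58x58 mm; origin under it; loose bystander
- peeler: peeler with a yellow handle, 170x25x18 mm, lying flat; origin under its middle; loose bystander
- teaspoon: steel teaspoon, 139x30x10 mm, lying flat; origin under its middle; loose bystander
- scissors: kitchen scissors with black handles, 206x84x11 mm, lying flat; origin under their middle; loose bystander
- jam_jar: closed jam jar, 62 mm across, 99 mm tall; origin under it; loose bystander

How it is judged:
On the way, in this order (a step that is already met when the one before it is completed fails the run):
1. the fingertips touch the smallest dot (contact force between the fingers and touch_strip_c0 above 0.2 N and value of joint touch_strip above 0.0005 m), for 0.04 s.
2. the fingertips touch the second dot (contact force between the fingers and touch_strip_c1 above 0.2 N and value of joint touch_strip above 0.0005 m), for 0.04 s.
3. the fingertips touch the third dot (contact force between the fingers and touch_strip_c2 above 0.2 N and value of joint touch_strip above 0.0005 m), for 0.04 s.
4. the fingertips touch the fourth dot (contact force between the fingers and touch_strip_c3 above 0.2 N and value of joint touch_strip above 0.0005 m), for 0.04 s.
5. the fingertips touch the largest dot (contact force between the fingers and touch_strip_c4 above 0.2 N and value of joint touch_strip above 0.0005 m), for 0.04 s.
At the end, for the whole second after the job is handed in: The fingertips rest on the largest dot alone (contact over 0.3 N), the strip is pressed down 0.5 to 9 mm and so not on its stop, and the pot and the other loose things are within 20 mm of where they stood (contact force between the fingers and touch_strip_c4 above 0.3 N and value of joint touch_strip between 0.0005 and 0.009 m and contact force between the fingers and touch_strip_c0 below 0.05 N and contact force between the fingers and touch_strip_c1 below 0.05 N and contact force between the fingers and touch_strip_c2 below 0.05 N and contact force between the fingers and touch_strip_c3 below 0.05 N and distance of each of pot, used_mug, lemon, peeler, teaspoon, scissors, jam_jar from where it was at the start of the episode below 0.02 m); the arm keeps its last pose, push and grip.
It fails at once if the strip is pushed down to its stop (more than 9 mm) (value of joint touch_strip above 0.009 m).
It fails at once if the fingers press the plate with more than 15 N (contact force between the fingers and hob above 15 N).
It fails at once if the fingertips lift off or come down (20 to 40 mm clear of the strip) over it, more than 30 mm from both end dots (horizontal distance between the grasp point and hob between 0.135 and 0.185 m and x of the grasp point in the frame of hob below -0.12 m and horizontal distance between the grasp point and dot_1_top above 0.03 m and horizontal distance between the grasp point and dot_5_top above 0.03 m and z of the grasp point in the frame of hob between 0.102 and 0.122 m).
It fails at once if the pot or another loose thing is pushed or lifted more than 20 mm (distance of any of pot, used_mug, lemon, peeler, teaspoon, scissors, jam_jar from where it was at the start of the episode above 0.02 m).
It also fails if it takes over 48 s, if anything falls off the work surface, if the arm or the gripper's body presses on something with over 40 N, if the wrist force passes 120 N, or if a joint passes its speed limit or range.

### The arm

A 7-joint arm with a two-finger parallel gripper is mounted at the origin on a cart in front of the work surface, level with it; the furniture and walls round the work are solid. World frame = base frame: x ahead of the robot, y to its left, z up, the work surface at z = 0. Lengths are in m, angles in rad, forces in N, time in s.
With the tool pointing down it reaches from about 0.4 to 0.85 m from the base axis. Payload 4.5 kg.
Tool frame: the origin (TCP) lies on the centre line of the jaws, within the pads' length; the fingertips stand 11 mm ahead of it and the grasp point (between the pads) lies 8 mm behind it; z points along the fingers, y is the direction in which the jaws open and shut (so a half turn about z gives the same grasp; the last joint's range is limited). The gripper opens to 88 mm and grips with 3 to 60 N. Pads are 18 mm wide; open, the fingers measure 123 mm over their backs; the gripper's body (75 mm by 187 mm) begins 45 mm behind the grasp point.
Start: joints at [-1.212, 0.689, -0.195, 1.565, 0.157, 0.902, -0.215], TCP at [0.199, 0.592, 0.25] pointing down, gripper open.
Joint ranges: [-3.01, 3.01], [-0.46, 2.08], [-1.47, 1.51], [0.13, 2.56], [-1, 4.14], [0.04, 2.09], [-2.66, 2.66]. Speed limits (rad/s): [2.57, 2.57, 3.14, 3.14, 3.14, 3.14, 3.14].

### API

Orientations are given as a unit quaternion [x, y, z, w].
In Python, from plant import r, snapshot gives the robot as it stands.
- The arm moves only by the tool drive_tool, never from a script. Its argument "commands" is a list of rows, each an object of numbers: "wx", "wy", "wz": the turn, a rotation vector about the tool's x, y, z in rad; "dx", "dy", "dz": the shift along the tool's x, y, z in m; "claw": the opening, from 0 (shut) to 1 (fully open). A call has 1 to 12 rows; each row shifts and turns the commanded pose from where the row before left it, along the tool's axes as they then stand; what a row does not reach is not made up. A row lasts 1/10 s, in which the tool goes at most 50 mm and 8.59 degrees, less where a joint would pass 70% of its speed; a pose out of reach is approached as far as the arm can. A call is refused whole if a number of a shift passes 0.05 or a number of a turn 0.15, either way. A call with a gripper value outside its range is refused whole. The fingers move at their own pace and stop on an object; "grip_force" is the grip in N (left out, the last holds). Time passes only in rows, so rows that do not move let the fingers close. It gives the time, the measured TCP pose, the force and the opening at its end, in the units of the state.
- r.get_state(): the state, without advancing time (a new reading comes with each control period).
- snapshot(name): name is "scene" or "side" or "wrist"; returns a dict with "color" (480x640x3 uint8, red, green, blue), "fx", "fy", "cx", "cy" (pixels), "world_to_cam" (4x4, takes a point from world to camera coordinates); the wrist camera has in their place "T_tool_cam" (4x4, takes a point from camera to tool coordinates, whose origin is the TCP and whose axes are the flange's). Camera axes: x right, y up, looking along -z (the intrinsics and any distortion apply to the point x, -y, -z); pixel columns grow to the right and rows downward; lengths in m; the calibration is good to about 2 mm. A picture is of the moment at which its call begins: read the wrist's pose just before it. There is no depth.
- r.finish_job(): hands the job in, once; it reports no verdict.
The state is a dict: "clock": time; "q": joint angles; "qd": joint speeds; "joint_torque": joint torques, N m; "tool_pos": TCP position; "eef_rot": TCP orientation; "contact_force": force on the tool from outside, world axes, zero at the start; "moment": the same for the moment, N m; "opening": opening from 0.0 (shut) to 1.0 (fully open).
Only numpy, scipy, OpenCV 4.12 (cv2) and the standard library are available. Lean on these libraries where they do the work, as an engineer would, in place of code of your own. Each camera call takes 0.05 s, during which the arm holds its last target. There are 200 camera calls.

## Working session

There is one attempt and no reset: what is moved stays moved. The work goes in short steps, Python scripts to look and compute and a tool call to move; the robot and the scene stay as the last step left them, time stands still between calls to the robot, and variables do not carry over. Pictures are saved under pics/ and viewed, on a budget of 10 in all, crops included, one or two more only if the job needs it, and the job is handed in when it is done.

Besides the shell and the picture viewer there is one more tool, called after ">>>" by a JSON object that holds its "fn" and its "kwargs". drive_tool: Moves the arm, as the interface text tells. Its arguments: {"type":"object","properties":{"commands":{"type":"array","items":{"type":"object","properties":{"wx":{"type":"number"},"wy":{"type":"number"},"wz":{"type":"number"},"dx":{"type":"number"},"dy":{"type":"number"},"dz":{"type":"number"},"claw":{"type":"number"}}}},"grip_force":{"type":"number"}},"required":["commands"]}

```bash
ls; mkdir -p pics
python3 - <<'E'
from plant import r,snapshot
import cv2,pickle
s=r.get_state();print({k:s[k] for k in('clock','tool_pos','eef_rot','contact_force','opening')})
d={}
for n in('scene','side','wrist'):
    d[n]=snapshot(n);cv2.imwrite(f'pics/{n}0.png',d[n]['color'][:,:,::-1])
    print(n,{k:v for k,v in d[n].items() if k!='color'})
pickle.dump(d,open('d0.pkl','wb'))
E
```

```text
pics
{'clock': 0.0, 'tool_pos': array([0.1992989 , 0.59171408, 0.24891149]), 'eef_rot': array([ 1.61635564e-01,  9.86850077e-01, -9.29266276e-04, -7.77651454e-05]), 'contact_force': array([-0.18328059, -0.70381381, -0.73124317]), 'opening': 0.9956380185283912}
scene {'fx': 531.648750372194, 'fy': 531.648750372194, 'cx': 330.15254282912537, 'cy': 243.11477594695893, 'world_to_cam': array([[-0.81057095, -0.58561473, -0.00548788,  0.49387102],
       [ 0.40126491, -0.56218224,  0.72314425, -0.2290777 ],
       [-0.42656911,  0.58395763,  0.69067524, -1.27831282],
       [ 0.        ,  0.        ,  0.        ,  1.        ]])}
side {'fx': 484.2667325586406, 'fy': 484.2667325586406, 'cx': 320.24249474303053, 'cy': 241.39930271902583, 'world_to_cam': array([[ 0.82734867, -0.56164835, -0.00673136, -0.41809902],
       [ 0.28025103,  0.40238488,  0.87151923, -0.25107151],
       [-0.48677874, -0.72293675,  0.49031512, -1.08442044],
       [ 0.        ,  0.        ,  0.        ,  1.        ]])}
wrist {'fx': 367.58832118653794, 'fy': 367.58832118653794, 'cx': 321.73458279016904, 'cy': 236.98732224460935, 'T_tool_cam': array([[ 1.73640535e-04,  9.58936094e-01,  2.83622173e-01,
         7.22453917e-02],
       [ 9.99999681e-01, -3.87584811e-04,  6.98212634e-04,
        -1.08277707e-03],
       [ 7.79468943e-04,  2.83621961e-01, -9.58935856e-01,
        -1.35001175e-01],
       [ 0.00000000e+00,  0.00000000e+00,  0.00000000e+00,
         1.00000000e+00]])}
```

View pics/scene0.png

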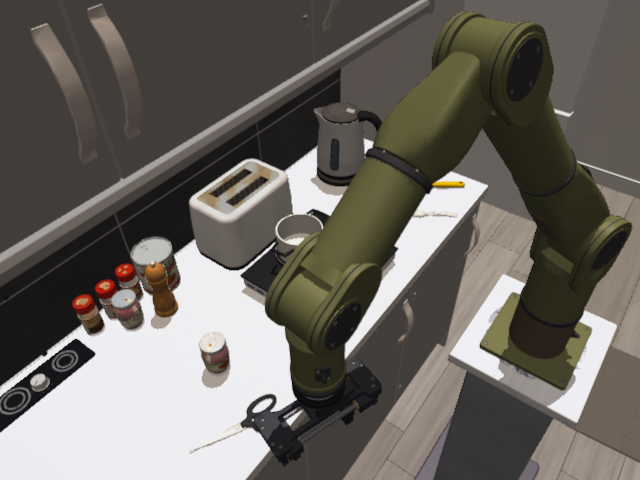

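View pics/side0.png

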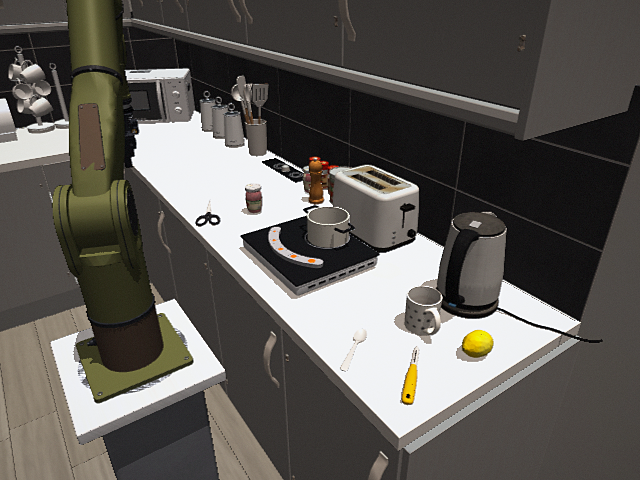

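The side view shows the whole strip, with dots running from about (273,233) to (318,262). The scene view of it is blocked by the arm. I'll locate the dots by colour.

```bash
cat > h.py <<'E'
import numpy as np,cv2
from scipy.spatial.transform import Rotation as R
def ray(d,u,v,s=None):
    c=np.array([(u-d['cx'])/d['fx'],-(v-d['cy'])/d['fy'],-1.])
    if 'world_to_cam' in d: T=np.linalg.inv(d['world_to_cam'])
    else:
        T=np.eye(4);T[:3,:3]=R.from_quat(s['eef_rot']).as_matrix();T[:3,3]=s['tool_pos'];T=T@d['T_tool_cam']
    return T[:3,3],T[:3,:3]@c
def atz(d,u,v,z,s=None):
    o,k=ray(d,u,v,s);return o+k*(z-o[2])/k[2]
def orange(img,roi,lo=(5,110,140),hi=(20,255,255),amin=3):
    x0,y0,x1,y1=roi
    m=cv2.inRange(cv2.cvtColor(img,cv2.COLOR_RGB2HSV)[y0:y1,x0:x1],lo,hi)
    n,_,st,ce=cv2.connectedComponentsWithStats(m)
    return [(st[i,4],ce[i,0]+x0,ce[i,1]+y0) for i in range(1,n) if st[i,4]>=amin]
E
python3 - <<'E'
from h import *;import pickle
d=pickle.load(open('d0.pkl','rb'))['side']
for a,u,v in orange(d['color'],(255,215,335,275)): print(a,u.round(1),v.round(1),atz(d,u,v,.0635).round(4))
cv2.imwrite('pics/c1.png',cv2.resize(d['color'][190:300,225:395,::-1],None,fx=4.5,fy=4.5,interpolation=cv2.INTER_CUBIC))
E
```

```text
3 274.0 231.0 [0.4896 0.223  0.0635]
6 273.5 239.7 [0.462  0.1771 0.0635]
9 280.2 248.6 [0.4523 0.1214 0.0635]
15 293.4 255.8 [0.4622 0.0665 0.0635]
24 311.2 260.4 [0.4891 0.0184 0.0635]
```

View pics/c1.png

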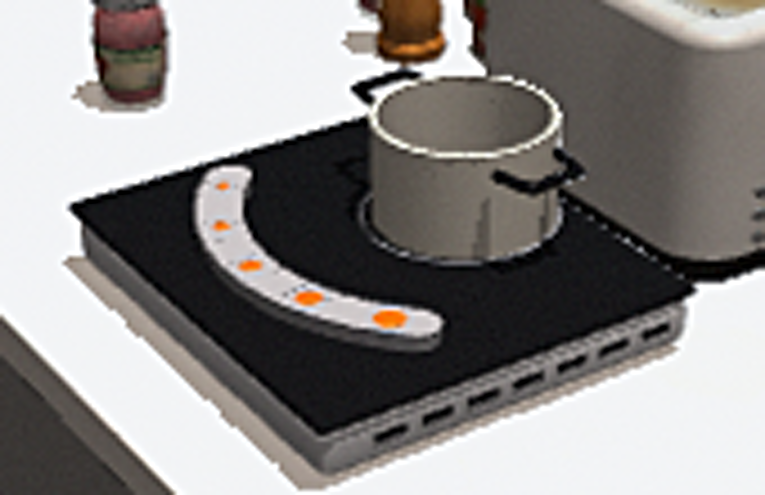

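All five dots are visible, and the plate's yaw is about 0. I'll close the jaws, turn the tool square to the plate and go above dot 1 for a closer wrist look.

>>> {"fn": "drive_tool", "kwargs": {"commands": [{"wz": -0.11, "claw": 0}, {"wz": -0.11, "claw": 0}, {"wz": -0.105, "claw": 0}, {"claw": 0}, {"dx": -0.02, "dy": -0.025, "claw": 0}, {"dx": -0.028, "dy": -0.036, "claw": 0}, {"dx": -0.028, "dy": -0.036, "claw": 0}, {"dx": -0.028, "dy": -0.036, "claw": 0}, {"dx": -0.028, "dy": -0.036, "claw": 0}, {"dx": -0.028, "dy": -0.036, "claw": 0}, {"dx": -0.028, "dy": -0.036, "claw": 0}, {"dx": -0.02, "dy": -0.025, "claw": 0}], "grip_force": 10}}

```text
validation failed for argument at $.co...
```

>>> {"fn": "drive_tool", "kwargs": {"commands": [{"dx": 0.0, "dy": 0.0, "dz": 0.0, "wx": 0.0, "wy": 0.0, "wz": -0.11, "claw": 0.0}, {"dx": 0.0, "dy": 0.0, "dz": 0.0, "wx": 0.0, "wy": 0.0, "wz": -0.11, "claw": 0.0}], "grip_force": 10}}

```text
clock: 0.35
tool_pos: [0.1993, 0.5921, 0.2494]
eef_rot: [0.05, 0.999, -0.0, 0.0]
contact_force: [0.1, -0.1, 0.6]
opening: 0.844
```

Rows need all the fields filled in. Continuing.

>>> {"fn": "drive_tool", "kwargs": {"commands": [{"dx": 0.0, "dy": 0.0, "dz": 0.0, "wx": 0.0, "wy": 0.0, "wz": -0.1, "claw": 0.0}, {"dx": 0.0, "dy": 0.0, "dz": 0.0, "wx": 0.0, "wy": 0.0, "wz": 0.0, "claw": 0.0}, {"dx": -0.018, "dy": -0.025, "dz": 0.0, "wx": 0.0, "wy": 0.0, "wz": 0.0, "claw": 0.0}, {"dx": -0.028, "dy": -0.036, "dz": 0.0, "wx": 0.0, "wy": 0.0, "wz": 0.0, "claw": 0.0}, {"dx": -0.028, "dy": -0.036, "dz": 0.0, "wx": 0.0, "wy": 0.0, "wz": 0.0, "claw": 0.0}, {"dx": -0.028, "dy": -0.036, "dz": 0.0, "wx": 0.0, "wy": 0.0, "wz": 0.0, "claw": 0.0}, {"dx": -0.028, "dy": -0.036, "dz": 0.0, "wx": 0.0, "wy": 0.0, "wz": 0.0, "claw": 0.0}, {"dx": -0.028, "dy": -0.036, "dz": 0.0, "wx": 0.0, "wy": 0.0, "wz": 0.0, "claw": 0.0}, {"dx": -0.028, "dy": -0.036, "dz": 0.0, "wx": 0.0, "wy": 0.0, "wz": 0.0, "claw": 0.0}, {"dx": -0.018, "dy": -0.025, "dz": 0.0, "wx": 0.0, "wy": 0.0, "wz": 0.0, "claw": 0.0}, {"dx": 0.0, "dy": 0.0, "dz": 0.0, "wx": 0.0, "wy": 0.0, "wz": 0.0, "claw": 0.0}], "grip_force": 10}}

```text
clock: 1.45
tool_pos: [0.4056, 0.32, 0.2494]
eef_rot: [0.008, 1.0, -0.002, 0.001]
contact_force: [-0.0, 0.6, -0.4]
opening: 0.009
```

>>> {"fn": "drive_tool", "kwargs": {"commands": [{"dx": -0.02, "dy": -0.035, "dz": 0.0, "wx": 0.0, "wy": 0.0, "wz": -0.016, "claw": 0.0}, {"dx": 0.0, "dy": -0.04, "dz": 0.0, "wx": 0.0, "wy": 0.0, "wz": 0.0, "claw": 0.0}, {"dx": 0.0, "dy": -0.04, "dz": 0.0, "wx": 0.0, "wy": 0.0, "wz": 0.0, "claw": 0.0}, {"dx": 0.0, "dy": 0.0, "dz": 0.0, "wx": 0.0, "wy": 0.0, "wz": 0.0, "claw": 0.0}, {"dx": 0.0, "dy": 0.0, "dz": 0.0, "wx": 0.0, "wy": 0.0, "wz": 0.0, "claw": 0.0}], "grip_force": 10}}

```text
clock: 1.95
tool_pos: [0.4228, 0.2106, 0.2499]
eef_rot: [-0.004, 1.0, 0.0, 0.0]
contact_force: [-0.1, 0.9, 0.1]
opening: 0.006
```

```bash
cat > look.py <<'E'
from h import *;from plant import r,snapshot;import pickle,sys
s=r.get_state();d=snapshot('wrist')
pickle.dump((s,d),open(sys.argv[1]+'.pkl','wb'))
cv2.imwrite(f'pics/{sys.argv[1]}.png',d['color'][:,:,::-1])
print(s['tool_pos'],s['eef_rot'])
for a,u,v in orange(d['color'],(0,0,640,480),amin=15): print(a,u.round(1),v.round(1),atz(d,u,v,.0635,s).round(4))
E
python3 look.py w1
```

```text
[0.42283203 0.2105666  0.24989818] [-4.41871671e-03  9.99990148e-01  4.07218771e-04  1.17910244e-04]
143 232.9 247.6 [0.4562 0.1278 0.0635]
209 174.7 256.8 [0.4656 0.0733 0.0635]
84 292.2 258.3 [0.4661 0.1822 0.0635]
279 126.6 283.8 [0.4932 0.025  0.0635]
```

View pics/w1.png

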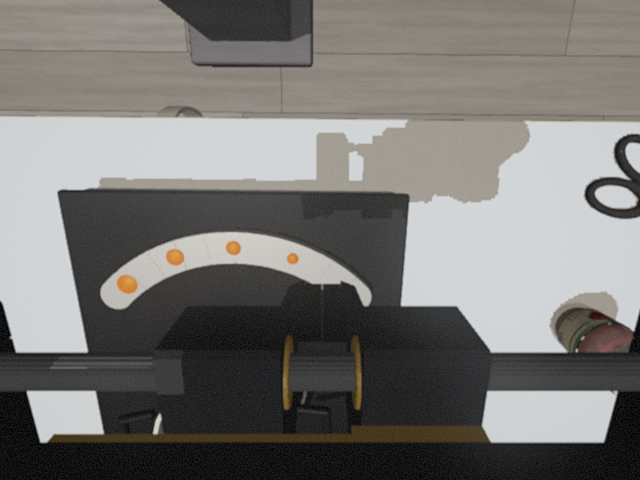

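Wrist view: dots 2 to 5 at (292,258), (233,248), (175,257) and (127,284). Dot 1 is hidden behind the closed tips. I'll take a second view from a different place, then fit the plate pose.

>>> {"fn": "drive_tool", "kwargs": {"commands": [{"dx": 0.02, "dy": 0.03, "dz": 0.0, "wx": 0.0, "wy": 0.0, "wz": 0.009, "claw": 0.0}, {"dx": 0.02, "dy": 0.04, "dz": 0.0, "wx": 0.0, "wy": 0.0, "wz": 0.0, "claw": 0.0}, {"dx": 0.0, "dy": 0.0, "dz": 0.0, "wx": 0.0, "wy": 0.0, "wz": 0.0, "claw": 0.0}, {"dx": 0.0, "dy": 0.0, "dz": 0.0, "wx": 0.0, "wy": 0.0, "wz": 0.0, "claw": 0.0}, {"dx": 0.0, "dy": 0.0, "dz": 0.0, "wx": 0.0, "wy": 0.0, "wz": 0.0, "claw": 0.0}], "grip_force": 10}}

```text
clock: 2.5
tool_pos: [0.3824, 0.2804, 0.2496]
eef_rot: [-0.001, 1.0, -0.0, 0.0]
contact_force: [1.1, -0.4, -0.3]
opening: 0.004
```

```bash
python3 look.py w2
cat > fit.py <<'E'
from h import *;import pickle,sys
from scipy.optimize import least_squares
obs=[]
d=pickle.load(open('d0.pkl','rb'))['side']
side=sorted(orange(d['color'],(255,215,335,275)),key=lambda t:t[2])
obs+=[('side',i,*ray(d,u,v),d['fx']) for i,(a,u,v) in enumerate(side)]
for n in sys.argv[1:]:
    s,d=pickle.load(open(n+'.pkl','rb'))
    L=[t for t in sorted(orange(d['color'],(0,0,640,480),amin=15),key=lambda t:t[1]) if 150<t[2]<330]
    L=L[:5]
    obs+=[(n,4-i,*ray(d,u,v,s),d['fx']) for i,(a,u,v) in enumerate(L)]
a=np.radians([40,20,0,-20,-40])
def pts(p):
    t=p[2]; x=-.16*np.cos(a);y=-.16*np.sin(a)*-1
    return np.c_[p[0]+x*np.cos(t)-y*np.sin(t),p[1]+x*np.sin(t)+y*np.cos(t),np.full(5,p[3])]
def res(p,o):
    P=pts(p);out=[]
    for n,i,c,k,f in o:
        k=k/np.linalg.norm(k);v=P[i]-c;out+=list(v-k*(v@k))
    return np.array(out)
names=[[n] for n in ('side',*sys.argv[1:])]+[list(sys.argv[1:]),['side',*sys.argv[1:]]]
for S in names:
    o=[x for x in obs if x[0] in S]
    q=least_squares(res,[.61,.12,0,.064],args=(o,))
    print(S,q.x.round(4),'rms mm',1e3*np.sqrt(np.mean(q.fun**2)).round(5))
    g=lambda p:res([*p,.0635],o); q=least_squares(g,[.61,.12,0])
    print('   z fixed',q.x.round(4),'rms',1e3*np.sqrt(np.mean(q.fun**2)).round(5))
print(pts([*q.x,.064]).round(4))
E
python3 fit.py w1 w2
```

```text
[0.38244017 0.28035871 0.24961658] [-1.36745165e-03  9.99999063e-01 -6.48973994e-05  1.87215764e-05]
131 163.0 288.3 [0.456  0.1281 0.0635]
198 107.1 297.1 [0.4654 0.0735 0.0635]
82 220.9 297.8 [0.4657 0.1825 0.0635]
259 62.5 322.8 [0.4931 0.0253 0.0635]
17 567.3 408.6 [0.5928 0.5387 0.0635]
['side'] [ 0.6132  0.1227 -0.002   0.0624] rms mm 0.25999999999999995
   z fixed [ 0.6122  0.121  -0.0025] rms 0.25999999999999995
['w1'] [ 0.6166  0.1268 -0.0041  0.0624] rms mm 0.060000000000000005
   z fixed [ 0.6162  0.1272 -0.0039] rms 0.12000000000000001
['w2'] [ 0.6164  0.1271 -0.0026  0.0626] rms mm 0.05
   z fixed [ 0.6159  0.1277 -0.0022] rms 0.1
['w1', 'w2'] [ 0.6165  0.1269 -0.0035  0.0624] rms mm 0.060000000000000005
   z fixed [ 0.6161  0.1274 -0.0031] rms 0.13999999999999999
['side', 'w1', 'w2'] [6.165e-01 1.269e-01 3.000e-04 6.040e-02] rms mm 0.63
   z fixed [ 6.155e-01  1.269e-01 -3.000e-04] rms 1.27
[[0.493  0.2298 0.064 ]
 [0.4652 0.1817 0.064 ]
 [0.4555 0.1269 0.064 ]
 [0.4651 0.0722 0.064 ]
 [0.4929 0.0241 0.064 ]]
```

The two wrist views agree with each other (dot height 62 mm, rms 0.1 mm). The side view differs by about 5 mm, so I'll use a wrist-weighted pose. Dot 1 comes out at (0.492, 0.229). I'll go above it, drop to about 30 mm over it, and check from the side.

>>> {"fn": "drive_tool", "kwargs": {"commands": [{"dx": -0.03, "dy": -0.012, "dz": 0.0, "wx": 0.0, "wy": 0.0, "wz": 0.0, "claw": 0.0}, {"dx": -0.04, "dy": -0.02, "dz": 0.0, "wx": 0.0, "wy": 0.0, "wz": 0.0, "claw": 0.0}, {"dx": -0.04, "dy": -0.02, "dz": 0.0, "wx": 0.0, "wy": 0.0, "wz": 0.0, "claw": 0.0}, {"dx": 0.0, "dy": 0.0, "dz": 0.0, "wx": 0.0, "wy": 0.0, "wz": 0.0, "claw": 0.0}, {"dx": 0.0, "dy": 0.0, "dz": 0.03, "wx": 0.0, "wy": 0.0, "wz": 0.0, "claw": 0.0}, {"dx": 0.0, "dy": 0.0, "dz": 0.04, "wx": 0.0, "wy": 0.0, "wz": 0.0, "claw": 0.0}, {"dx": 0.0, "dy": 0.0, "dz": 0.04, "wx": 0.0, "wy": 0.0, "wz": 0.0, "claw": 0.0}, {"dx": 0.0, "dy": 0.0, "dz": 0.03, "wx": 0.0, "wy": 0.0, "wz": 0.0, "claw": 0.0}, {"dx": 0.0, "dy": 0.0, "dz": 0.0, "wx": 0.0, "wy": 0.0, "wz": 0.0, "claw": 0.0}, {"dx": 0.0, "dy": 0.0, "dz": 0.0, "wx": 0.0, "wy": 0.0, "wz": 0.0, "claw": 0.0}, {"dx": 0.0, "dy": 0.0, "dz": 0.0, "wx": 0.0, "wy": 0.0, "wz": 0.0, "claw": 0.0}], "grip_force": 10}}

```text
clock: 3.65
tool_pos: [0.4936, 0.2287, 0.1114]
eef_rot: [-0.001, 1.0, 0.001, 0.001]
contact_force: [-1.0, -0.3, 0.6]
opening: 0.006
```

```bash
cat > sideshot.py <<'E'
from h import *;from plant import r,snapshot;import sys
s=r.get_state();d=snapshot('side');Rm=R.from_quat(s['eef_rot']).as_matrix()
print(s['clock'],s['tool_pos'].round(4),s['eef_rot'].round(4),s['contact_force'])
def proj(p):
    c=d['world_to_cam']@[*p,1];return d['cx']+d['fx']*c[0]/-c[2],d['cy']-d['fy']*c[1]/-c[2]
im=cv2.resize(d['color'][185:285,225:345,::-1],None,fx=6,fy=6,interpolation=cv2.INTER_CUBIC)
tip=s['tool_pos']+Rm@[0,0,.011]
print('tip',tip.round(4),'crop px',[(np.array(proj(tip))-[225,185])*6])
u,v=(np.array(proj(tip))-[225,185])*6;cv2.circle(im,(int(u),int(v)),3,(0,255,0),1)
cv2.imwrite(f'pics/{sys.argv[1]}.png',im)
E
python3 sideshot.py s1
```

```text
3.65 [0.4936 0.2287 0.1114] [-8.0e-04  1.0e+00  8.0e-04  1.2e-03] [-1.03087665 -0.29005121  0.64932249]
tip [0.4936 0.2287 0.1004] crop px [array([291.44576532, 203.76155022])]
```

View pics/s1.png

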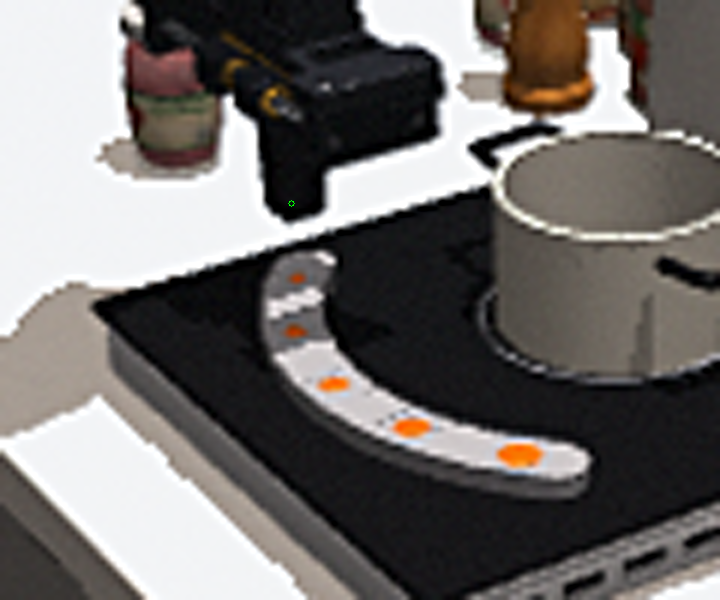

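The tip sits directly over dot 1: image column 295 against 297, with 36 mm of clearance. I'll descend gently now.

>>> {"fn": "drive_tool", "kwargs": {"commands": [{"dx": 0.0, "dy": 0.0, "dz": 0.02, "wx": 0.0, "wy": 0.0, "wz": 0.0, "claw": 0.0}, {"dx": 0.0, "dy": 0.0, "dz": 0.01, "wx": 0.0, "wy": 0.0, "wz": 0.0, "claw": 0.0}, {"dx": 0.0, "dy": 0.0, "dz": 0.004, "wx": 0.0, "wy": 0.0, "wz": 0.0, "claw": 0.0}, {"dx": 0.0, "dy": 0.0, "dz": 0.0, "wx": 0.0, "wy": 0.0, "wz": 0.0, "claw": 0.0}, {"dx": 0.0, "dy": 0.0, "dz": 0.0, "wx": 0.0, "wy": 0.0, "wz": 0.0, "claw": 0.0}], "grip_force": 10}}

```text
clock: 4.2
tool_pos: [0.4929, 0.2285, 0.0762]
eef_rot: [-0.001, 1.0, 0.0, 0.0]
contact_force: [1.0, 0.4, 0.5]
opening: 0.002
```

Tip is at z = 0.065, just above the dot. Next, press about 4.5 mm.

>>> {"fn": "drive_tool", "kwargs": {"commands": [{"dx": 0.0, "dy": 0.0, "dz": 0.002, "wx": 0.0, "wy": 0.0, "wz": 0.0, "claw": 0.0}, {"dx": 0.0, "dy": 0.0, "dz": 0.002, "wx": 0.0, "wy": 0.0, "wz": 0.0, "claw": 0.0}, {"dx": 0.0, "dy": 0.0, "dz": 0.0015, "wx": 0.0, "wy": 0.0, "wz": 0.0, "claw": 0.0}, {"dx": 0.0, "dy": 0.0, "dz": 0.0, "wx": 0.0, "wy": 0.0, "wz": 0.0, "claw": 0.0}, {"dx": 0.0, "dy": 0.0, "dz": 0.0, "wx": 0.0, "wy": 0.0, "wz": 0.0, "claw": 0.0}, {"dx": 0.0, "dy": 0.0, "dz": 0.0, "wx": 0.0, "wy": 0.0, "wz": 0.0, "claw": 0.0}], "grip_force": 10}}

```text
clock: 4.8
tool_pos: [0.493, 0.2285, 0.0704]
eef_rot: [-0.001, 1.0, 0.0, 0.0]
contact_force: [1.3, 0.4, 3.3]
opening: 0.009
```

```bash
python3 sideshot.py s2
```

```text
4.8 [0.493  0.2285 0.0704] [-1.1e-03  1.0e+00  3.0e-04  4.0e-04] [1.34626286 0.43938264 3.32021504]
tip [0.493  0.2285 0.0594] crop px [array([294.91288518, 277.06115902])]
```

View pics/s2.png

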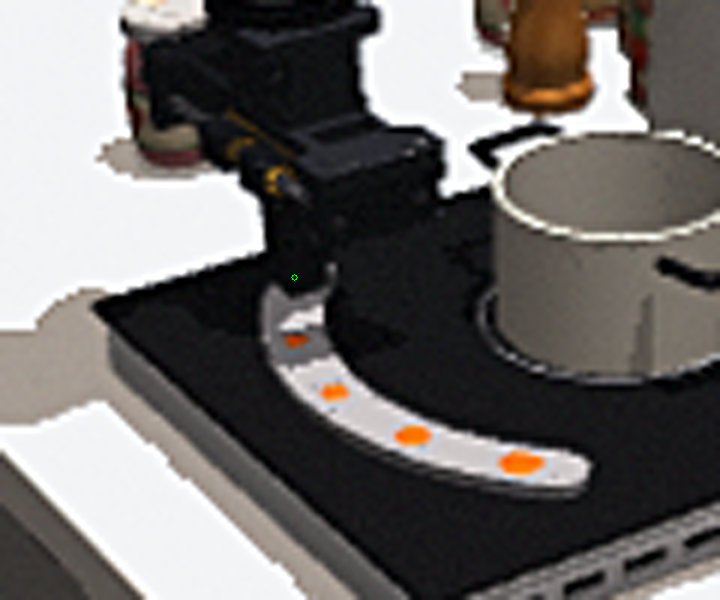

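3.3 N and the strip visibly about 4 mm down: pressed on dot 1, off the stop. Starting the stroke, dots 1 to 2 first, then I'll check.

>>> {"fn": "drive_tool", "kwargs": {"commands": [{"dx": 0.005, "dy": -0.0071, "dz": 0.0, "wx": 0.0, "wy": 0.0, "wz": 0.0, "claw": 0.0}, {"dx": 0.005, "dy": -0.0071, "dz": 0.0, "wx": 0.0, "wy": 0.0, "wz": 0.0, "claw": 0.0}, {"dx": 0.005, "dy": -0.0071, "dz": 0.0, "wx": 0.0, "wy": 0.0, "wz": 0.0, "claw": 0.0}, {"dx": 0.004, "dy": -0.0084, "dz": 0.0, "wx": 0.0, "wy": 0.0, "wz": 0.0, "claw": 0.0}, {"dx": 0.004, "dy": -0.0084, "dz": 0.0, "wx": 0.0, "wy": 0.0, "wz": 0.0, "claw": 0.0}, {"dx": 0.004, "dy": -0.0084, "dz": 0.0, "wx": 0.0, "wy": 0.0, "wz": 0.0, "claw": 0.0}, {"dx": 0.0, "dy": 0.0, "dz": 0.0, "wx": 0.0, "wy": 0.0, "wz": 0.0, "claw": 0.0}, {"dx": 0.0, "dy": 0.0, "dz": 0.0, "wx": 0.0, "wy": 0.0, "wz": 0.0, "claw": 0.0}], "grip_force": 10}}

```text
clock: 5.65
tool_pos: [0.4645, 0.1793, 0.07]
eef_rot: [-0.0, 1.0, -0.002, -0.001]
contact_force: [-1.1, -1.9, 2.1]
opening: 0.003
```

```bash
cat > dep.py <<'E'
from h import *;from plant import r,snapshot;import pickle
d0=pickle.load(open('d0.pkl','rb'))['side'];s=r.get_state();d=snapshot('side')
print(s['clock'],s['tool_pos'].round(4),s['contact_force'].round(2))
b=orange(d0['color'],(255,215,335,275))
for a,u,v in orange(d['color'],(255,215,335,275),lo=(3,110,90)):
    n=min(b,key=lambda t:np.hypot(t[1]-u,t[2]-v));print(a,round(u,1),round(v,1),'shift px',round(v-n[2],2),'-> mm',round((v-n[2])/.35,1))
E
python3 dep.py; python3 sideshot.py s3
```

```text
5.65 [0.4645 0.1793 0.07  ] [-1.14 -1.85  2.11]
11 280.4 250.1 shift px 1.54 -> mm 4.4
15 293.2 257.3 shift px 1.47 -> mm 4.2
21 311.1 261.9 shift px 1.44 -> mm 4.1
5.7 [0.4647 0.1797 0.07  ] [-5.0e-04  1.0e+00 -1.7e-03 -1.2e-03] [-0.41036386 -1.23111984  2.91218287]
tip [0.4647 0.1797 0.059 ] crop px [array([293.60291298, 332.53995784])]
```

View pics/s3.png

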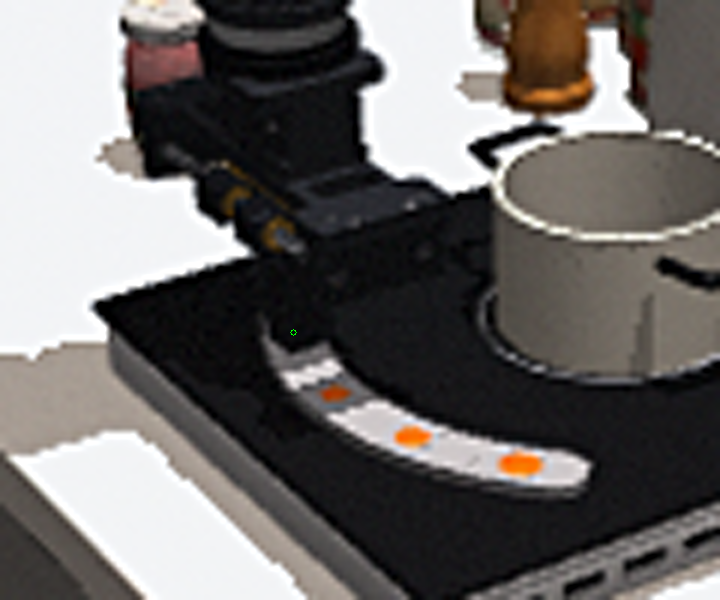

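The strip is about 4.2 mm down, with the tip on dot 2 in the picture. Continuing to dots 3 and 4.

>>> {"fn": "drive_tool", "kwargs": {"commands": [{"dx": 0.002, "dy": -0.0085, "dz": 0.0, "wx": 0.0, "wy": 0.0, "wz": 0.0, "claw": 0.0}, {"dx": 0.002, "dy": -0.0085, "dz": 0.0, "wx": 0.0, "wy": 0.0, "wz": 0.0, "claw": 0.0}, {"dx": 0.002, "dy": -0.0085, "dz": 0.0, "wx": 0.0, "wy": 0.0, "wz": 0.0, "claw": 0.0}, {"dx": 0.001, "dy": -0.009, "dz": 0.0, "wx": 0.0, "wy": 0.0, "wz": 0.0, "claw": 0.0}, {"dx": 0.001, "dy": -0.009, "dz": 0.0, "wx": 0.0, "wy": 0.0, "wz": 0.0, "claw": 0.0}, {"dx": 0.0, "dy": -0.009, "dz": 0.0, "wx": 0.0, "wy": 0.0, "wz": 0.0, "claw": 0.0}, {"dx": 0.0, "dy": 0.0, "dz": 0.0, "wx": 0.0, "wy": 0.0, "wz": 0.0, "claw": 0.0}, {"dx": 0.0, "dy": 0.0, "dz": 0.0, "wx": 0.0, "wy": 0.0, "wz": 0.0, "claw": 0.0}, {"dx": 0.0, "dy": 0.0, "dz": 0.0, "wx": 0.0, "wy": 0.0, "wz": 0.0, "claw": 0.0}], "grip_force": 10}}

```text
clock: 6.65
tool_pos: [0.4574, 0.1278, 0.0701]
eef_rot: [-0.001, 1.0, -0.001, -0.001]
contact_force: [-0.1, -2.0, 2.5]
opening: 0.009
```

```bash
python3 dep.py
```

```text
6.65 [0.4574 0.1278 0.0701] [-0.06 -2.02  2.47]
4 270.8 224.2 shift px -6.75 -> mm -19.3
4 273.5 241.5 shift px 1.83 -> mm 5.2
17 293.5 257.2 shift px 1.44 -> mm 4.1
22 311.2 261.8 shift px 1.36 -> mm 3.9
```

>>> {"fn": "drive_tool", "kwargs": {"commands": [{"dx": 0.0, "dy": -0.009, "dz": 0.0, "wx": 0.0, "wy": 0.0, "wz": 0.0, "claw": 0.0}, {"dx": -0.001, "dy": -0.0092, "dz": 0.0, "wx": 0.0, "wy": 0.0, "wz": 0.0, "claw": 0.0}, {"dx": -0.001, "dy": -0.0092, "dz": 0.0, "wx": 0.0, "wy": 0.0, "wz": 0.0, "claw": 0.0}, {"dx": -0.002, "dy": -0.0092, "dz": 0.0, "wx": 0.0, "wy": 0.0, "wz": 0.0, "claw": 0.0}, {"dx": -0.002, "dy": -0.0092, "dz": 0.0, "wx": 0.0, "wy": 0.0, "wz": 0.0, "claw": 0.0}, {"dx": -0.0025, "dy": -0.0092, "dz": 0.0, "wx": 0.0, "wy": 0.0, "wz": 0.0, "claw": 0.0}, {"dx": 0.0, "dy": 0.0, "dz": 0.0, "wx": 0.0, "wy": 0.0, "wz": 0.0, "claw": 0.0}, {"dx": 0.0, "dy": 0.0, "dz": 0.0, "wx": 0.0, "wy": 0.0, "wz": 0.0, "claw": 0.0}, {"dx": 0.0, "dy": 0.0, "dz": 0.0, "wx": 0.0, "wy": 0.0, "wz": 0.0, "claw": 0.0}], "grip_force": 10}}

```text
clock: 7.6
tool_pos: [0.4664, 0.0732, 0.0702]
eef_rot: [-0.001, 1.0, -0.001, -0.0]
contact_force: [-0.2, -2.4, 2.8]
opening: 0.006
```

```bash
python3 dep.py
```

```text
7.6 [0.4664 0.0732 0.0702] [-0.21 -2.39  2.76]
4 274.5 232.5 shift px 1.5 -> mm 4.3
5 290.2 238.2 shift px -10.36 -> mm -29.6
7 274.3 241.4 shift px 1.76 -> mm 5.0
11 280.0 250.0 shift px 1.44 -> mm 4.1
23 311.0 261.8 shift px 1.41 -> mm 4.0
```

>>> {"fn": "drive_tool", "kwargs": {"commands": [{"dx": -0.0035, "dy": -0.0085, "dz": 0.0, "wx": 0.0, "wy": 0.0, "wz": 0.0, "claw": 0.0}, {"dx": -0.0037, "dy": -0.0085, "dz": 0.0, "wx": 0.0, "wy": 0.0, "wz": 0.0, "claw": 0.0}, {"dx": -0.004, "dy": -0.0085, "dz": 0.0, "wx": 0.0, "wy": 0.0, "wz": 0.0, "claw": 0.0}, {"dx": -0.005, "dy": -0.0078, "dz": 0.0, "wx": 0.0, "wy": 0.0, "wz": 0.0, "claw": 0.0}, {"dx": -0.0053, "dy": -0.0078, "dz": 0.0, "wx": 0.0, "wy": 0.0, "wz": 0.0, "claw": 0.0}, {"dx": -0.0055, "dy": -0.0078, "dz": 0.0, "wx": 0.0, "wy": 0.0, "wz": 0.0, "claw": 0.0}, {"dx": 0.0, "dy": 0.0, "dz": 0.0, "wx": 0.0, "wy": 0.0, "wz": 0.0, "claw": 0.0}, {"dx": 0.0, "dy": 0.0, "dz": 0.0, "wx": 0.0, "wy": 0.0, "wz": 0.0, "claw": 0.0}, {"dx": 0.0, "dy": 0.0, "dz": 0.0, "wx": 0.0, "wy": 0.0, "wz": 0.0, "claw": 0.0}], "grip_force": 10}}

```text
clock: 8.55
tool_pos: [0.494, 0.0246, 0.0703]
eef_rot: [-0.001, 1.0, -0.001, 0.0]
contact_force: [0.4, -1.7, 2.5]
opening: 0.009
```

```bash
python3 dep.py; python3 sideshot.py s4
```

```text
8.55 [0.494  0.0246 0.0703] [ 0.37 -1.72  2.45]
3 274.3 232.3 shift px 1.33 -> mm 3.8
5 273.8 241.4 shift px 1.73 -> mm 5.0
7 309.9 242.6 shift px -17.85 -> mm -51.0
11 280.0 250.0 shift px 1.44 -> mm 4.1
16 293.4 257.2 shift px 1.39 -> mm 4.0
3 308.3 262.7 shift px 2.25 -> mm 6.4
8.6 [0.4938 0.0248 0.0703] [-9.e-04  1.e+00 -4.e-04  2.e-04] [ 1.29910539 -2.78949811  3.58002953]
tip [0.4938 0.0248 0.0593] crop px [array([518.66566821, 451.24051225])]
```

View pics/s4.png

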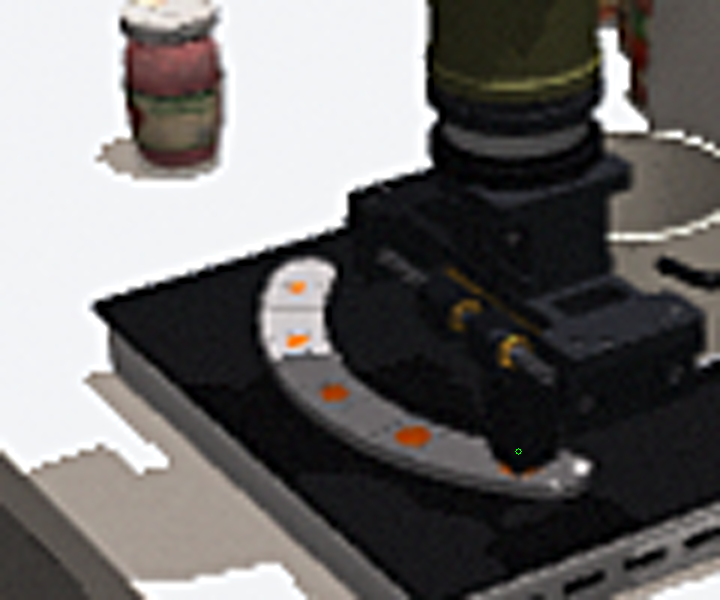

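The tip is on the largest dot. The strip is about 4 mm down, which matches riding on the dome, since contact with the flat would give about 2.7 mm. Handing in.

```bash
python3 -c "
from plant import r
s=r.get_state();print(s['clock'],s['tool_pos'],s['contact_force']);print(r.finish_job())"
```

```text
8.65 [0.49366316 0.02504184 0.07027439] [ 0.48060591 -2.26530217  3.0480372 ]
the job is handed in; nothing more can be done
None
```

I slid the closed fingertips along the strip in one stroke from the smallest dot to the largest, and handed the job in with them still resting on the largest dot. It took 8.65 s of the 48 s, and no verdict was reported.

- **Last checks:** the fingertips pressed with about 3 N. The side camera showed the strip about 4 mm down, well off its 9 mm limit. Tip height and that depth both fit contact on the raised dots rather than the flat strip.
- **Bystanders:** nothing looked moved in the side-camera crops, but those show only the plate, pot and jar. I did not measure any of the loose things against where they started.
- **Disagreement:** the side camera alone put the plate about 5 mm from where the wrist camera did. I used the wrist pose, and the side pictures showed the tip covering dots 1, 2 and 5. Dots 3 and 4 I checked only by numbers.
- **Not confirmed directly:** I couldn't read contact with each dot on its own. It is inferred from tip position, force and strip depth.
- **Refused call:** the first move call was rejected because its rows were incomplete; nothing moved.

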